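Fit the centrifuge rotor and pull-test its lock

TASK

Take the rotor from its stand, set it on the centrifuge's drive spindle and press it down gently until it clicks fully home. Then, to prove that it is locked, pull it straight up with a steady 15 N over its own weight for about a second, no harder than 20 N. Leave it locked on the spindle, let go, and leave the other things on the bench as they are.

Things in the scene. Friction and masses are not known exactly. Their poses are not given: they have to be found in the camera images.
- rotor_knob (a point): Centre (half-way up) of the rotor's upright black knob, 30 mm across, 44 mm tall, straight-sided: the part to hold. It stands in the middle of the rotor's flat top, so that 22 mm of knob lie above and below this point. z points up along the rotor's axis; the rotor is round, its turn about z does not matter.
- rotor: Round aluminium rotor, 118 mm wide, 42 mm high without the knob, with 12 tube bores round its bevel; 0.28 to 0.48 kg. Origin: centre of its hub's underside, 64 mm below the knob's centre. It starts upright on a fixed grey disc 14 mm high. In its hub is a blind bore, 19 mm wide behind a 25 mm lead-in, undercut inside for the latch. Set or pressed down hard it takes harm: keep it under 35 N.
- drive: The centrifuge's drive: upright steel stub shaft 17 mm thick, 24 mm tall with a tapered tip, on a flat shoulder 39 mm wide. Origin: centre of the shoulder's top, where the shaft starts, 48 mm above the bench; z up. The rotor is home when its own origin meets this point. The drive hangs in rubber mounts and gives about 0.6 mm up or down for each 10 N.
- latch: Latch on the stub shaft (same origin as the drive): three small sprung brass pawls round the shaft, 6 to 17 mm above the shoulder, standing 4.5 mm out. The rotor's own weight leaves it 10 to 13 mm above home, not locked. A press of some 5 to 14 N pushes it past the pawls, which snap out with the last 2 mm; locked, it has about 0.5 mm of lift. A locked rotor does not come off by pulling.
- centrifuge: Compact white bench centrifuge, fixed, 275 x 232 mm, 128 mm high, lid standing open. Origin: bench level under the drive's axis; its front with the panel faces local -x (108 mm ahead of the axis), the open lid rises 157 mm behind the axis (local +x), leaning back, to 0.39 m. The round bowl is 166 mm wide, its rim 128 mm and its floor 34 mm above the bench, the drive in its middle.
- rack_mid (a point): Bystander: middle of a wooden rack of plugged glass tubes, 150 x 62 mm, 97 mm tall; this point 45 mm above the bench.
- reagent_mid (a point): Bystander: middle of an amber bottle with a black cap, 68 mm wide, 150 mm tall; this point 75 mm above the bench.
- tip_box_mid (a point): Bystander: middle of a white box of pipette tips, 85 x 120 mm, 62 mm tall; this point 26 mm above the bench.

How it is judged:
By the outcome, as a careful person would: the job done as asked, in the order asked, and still so for the second after the job is handed in, with the robot touching nothing.
It also fails if it takes over 61 s, if anything falls off the work surface, if the arm or the gripper's body presses on something with over 40 N, if the wrist force passes 120 N, or if a joint passes its speed limit or range.

ROBOT

A 7-joint arm with a two-finger parallel gripper is mounted at the origin on the work surface. World frame = base frame: x ahead of the robot, y to its left, z up, the work surface at z = 0. Lengths are in m, angles in rad, forces in N, time in s.
With the tool pointing down it reaches from about 0.425 to 0.875 m from the base axis. Payload 4.7 kg.
Tool frame: the origin (TCP) lies at the very end of the fingers, on their centre line; the grasp point (between the pads) lies 19 mm behind it; y points along the fingers, x is the direction in which the jaws open and shut, and the axes are right-handed (so a half turn about y gives the same grasp; the last joint's range is limited). The gripper opens to 87 mm and grips with 3 to 60 N. Pads are 19 mm wide; open, the fingers measure 117 mm over their backs; the gripper's body (75 mm by 190 mm) begins 51 mm behind the grasp point.
Start: joints at [1.361, 0.321, -0.07, 1.45, 0.023, 1.371, -0.057], TCP at [0.144, -0.634, 0.223] pointing down, gripper open.
Joint ranges: [-2.86, 2.86], [-0.3, 2.09], [-1.38, 1.24], [0.06, 2.45], [-1.56, 4.7], [0.09, 2.05], [-2.69, 2.69]. Speed limits (rad/s): [2.57, 2.57, 3.14, 3.14, 3.14, 3.14, 3.14].

INTERFACE

Orientations are given as a 3x3 rotation matrix whose columns are the frame's x, y, z axes.
In Python, from bench import env gives the robot as it stands.
- The arm moves only by the shell command python3 -m pendant 'ROWS' [OPENING] [FORCE]. ROWS is JSON, a list of rows, each a list of 2 entries, a list of its own where there are three numbers: the shift along the tool's x, y, z in mm, then the turn about the tool's y in degrees. A call has 1 to 5 rows; each row is the pose to reach, as a shift and turn from the pose commanded when the call began, along the tool's axes at that moment; what a row does not reach only later rows make up. A row lasts 1/8 s, in which the tool goes at most 62.5 mm and 10.7 degrees, less where a joint would pass 70% of its speed; a pose out of reach is approached as far as the arm can. A call with a gripper value outside its range is refused whole. OPENING is the finger opening in mm, from 0 to 87, set as the call begins (- or left out, the last holds). The fingers move at their own pace and stop on an object; FORCE is the grip in N (left out, the last holds). Time passes only in rows, so rows that repeat a pose let the fingers close. It gives the time, the measured TCP pose, the force and the opening at its end, in the units of the state.
- env.get_obs(): the state, without advancing time (a new reading comes with each control period).
- env.get_image(name): name is "scene" or "top" or "wrist"; returns the picture (480x640x3 uint8, red, green, blue); there is no depth.
- env.camera_model(name): a dict with "fov_y" (degrees; the focal length in pixels is half the picture's height over the tangent of half this angle, whatever the lens; pixels are square), "cx", "cy" (the principal point, pixels), "R" (3x3) and "t" (3): a world point X has camera coordinates R X + t. Camera axes: x right, y down, z forward; pixel columns grow to the right and rows downward; lengths in m; the calibration is good to about 2 mm. A picture is of the moment at which its call begins: read the wrist's pose just before it. camera_model takes no time and is no camera call; for the wrist camera it gives the pose at the moment of the call.
- env.finish_job(): hands the job in, once; it reports no verdict.
The state is a dict: "time_s": time; "qpos": joint angles; "qvel": joint speeds; "joint_torque": joint torques, N m; "tcp_pos": TCP position; "orientation": TCP orientation; "ft_force": force on the tool from outside, world axes, zero at the start; "wrist_torque": the same for the moment, N m; "opening": finger opening in m.
Only numpy, scipy, OpenCV 4.12 (cv2) and the standard library are available. Lean on these libraries where they do the work, as an engineer would, in place of code of your own. Each camera call takes 0.05 s, during which the arm holds its last target.

## Working session

There is one attempt and no reset: what is moved stays moved. The work goes in short steps, Python scripts to look and compute and a shell command to move; the robot and the scene stay as the last step left them, time stands still between calls to the robot, and variables do not carry over. Pictures are saved under pics/ and viewed, and the job is handed in when it is done.

```bash
ls; mkdir -p pics; python3 - <<'E'
from bench import env
import cv2,numpy as np
o=env.get_obs()
for k in o: print(k,np.round(o[k],4).tolist())
for n in ["scene","top","wrist"]:
    m=env.camera_model(n); print(n,m)
    cv2.imwrite(f"pics/{n}0.png",env.get_image(n)[:,:,::-1])
E
```

```text
pics
time_s 0.0
qpos [1.3611, 0.3219, -0.0701, 1.4517, 0.0226, 1.3708, -0.0569]
qvel [-0.0005, -0.001, -0.0018, -0.001, -0.0011, 0.001, 0.0027]
joint_torque [0.0002, -49.1282, -0.4038, -31.2529, -0.064, 0.0437, 0.0002]
tcp_pos [0.1441, -0.6333, 0.2214]
orientation [[0.222, -0.0005, 0.9751], [-0.9751, 0.0019, 0.222], [-0.0019, -1.0, -0.0001]]
ft_force [-0.0875, -0.2011, -0.2792]
wrist_torque [0.017, -0.0375, -0.0427]
opening 0.0869
scene {'fov_y': 48.778070513053436, 'cx': 322.72373533880295, 'cy': 240.28199656359698, 'R': array([[-0.42389278,  0.90569967, -0.00479832],
       [ 0.77466418,  0.35980943, -0.52003133],
       [-0.46926572, -0.22415461, -0.85413371]]), 't': array([ 0.2957963 , -0.41570601,  1.30838913])}
top {'fov_y': 42.419422426858105, 'cx': 334.9041252047341, 'cy': 239.4316333325643, 'R': array([[-0.01099231, -0.99971946, -0.02098037],
       [-0.98580171,  0.01435027, -0.16729933],
       [ 0.16755347,  0.01884348, -0.98568289]]), 't': array([-0.03396622,  0.60685329,  1.13684748])}
wrist {'fov_y': 59.920853811139914, 'cx': 321.2738191527943, 'cy': 236.9381172602788, 'R': array([[ 2.21088732e-01, -9.75253324e-01, -8.52218713e-04],
       [-9.40264151e-01, -2.13388535e-01,  2.65270919e-01],
       [-2.58888199e-01, -5.78471005e-02, -9.64173539e-01]]), 't': array([-0.65006629, -0.03172872,  0.39020987])}
```

View pics/scene0.png

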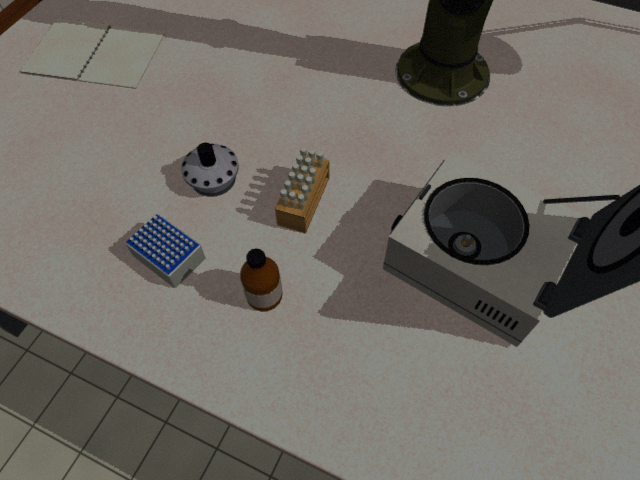

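View pics/top0.png

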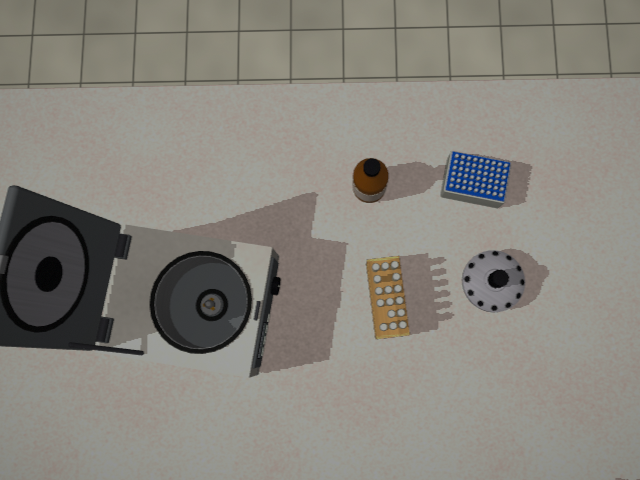

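View pics/wrist0.png

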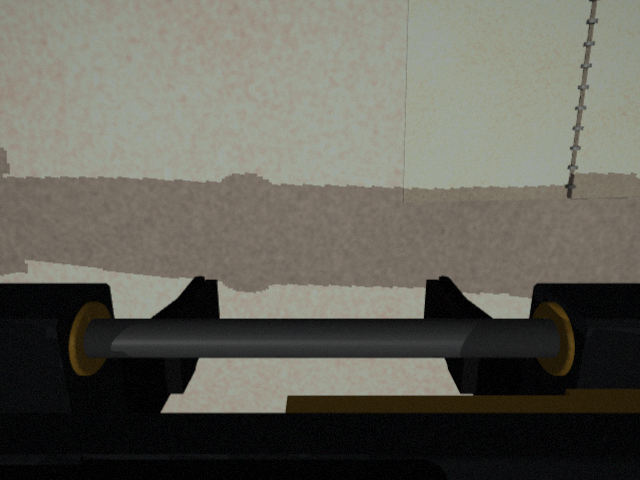

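```bash
cat > h.py <<'E'
import numpy as np,cv2
from bench import env
def ray(n,u,v,m=None):
    m=m or env.camera_model(n); f=240/np.tan(np.radians(m['fov_y'])/2)
    d=np.array([(u-m['cx'])/f,(v-m['cy'])/f,1]); R=np.array(m['R']);t=np.array(m['t'])
    return -R.T@t, R.T@d
def plane(n,u,v,z,m=None):
    c,d=ray(n,u,v,m); return c+d*(z-c[2])/d[2]
def tri(a,b):
    A=np.zeros((3,3));B=np.zeros(3);rs=[ray(*a),ray(*b)]
    for c,d in rs:
        d=d/np.linalg.norm(d);P=np.eye(3)-np.outer(d,d);A+=P;B+=P@c
    x=np.linalg.solve(A,B)
    return x,[np.linalg.norm(np.cross(x-c,d/np.linalg.norm(d))) for c,d in rs]
def proj(n,X,m=None):
    m=m or env.camera_model(n); f=240/np.tan(np.radians(m['fov_y'])/2)
    p=m['R']@np.array(X)+m['t']; return m['cx']+f*p[0]/p[2],m['cy']+f*p[1]/p[2]
E
python3 - <<'E'
from h import *
t=cv2.imread('pics/top0.png');s=cv2.imread('pics/scene0.png')
def crop(i,x,y,w,h,k,n): cv2.imwrite(n,cv2.resize(i[y:y+h,x:x+w],None,fx=k,fy=k,interpolation=cv2.INTER_CUBIC))
a=cv2.resize(t[235:325,445:545],(400,360));b=cv2.resize(t[240:365,140:290],(400,333))
c=cv2.resize(s[130:205,165:255],(400,333));d=cv2.resize(s[165:275,410:540],(400,338))
o=np.zeros((600,800,3),np.uint8)
o[:300,:400]=cv2.resize(a,(400,300));o[:300,400:]=cv2.resize(b,(400,300));o[300:,:400]=cv2.resize(c,(400,300));o[300:,400:]=cv2.resize(d,(400,300))
cv2.imwrite('pics/crops.png',o)
def blob(i,x,y,w,h,th):
    g=cv2.cvtColor(i,cv2.COLOR_BGR2GRAY)[y:y+h,x:x+w]
    n,l,st,ce=cv2.connectedComponentsWithStats((g<th).astype(np.uint8))
    for k in range(1,n):
        if st[k,4]>40: print(st[k]+[x,y,0,0,0],ce[k]+[x,y])
print('top');blob(t,455,240,80,80,45)
print('scene');blob(s,175,135,75,70,45)
E
```

```text
top
[488 270  21  18 286] [498.02797203 278.46503497]
scene
[197 143  19  24 348] [206.08333333 154.22988506]
[193 178  42  18 158] [212.68987342 190.44303797]
```

View pics/crops.png

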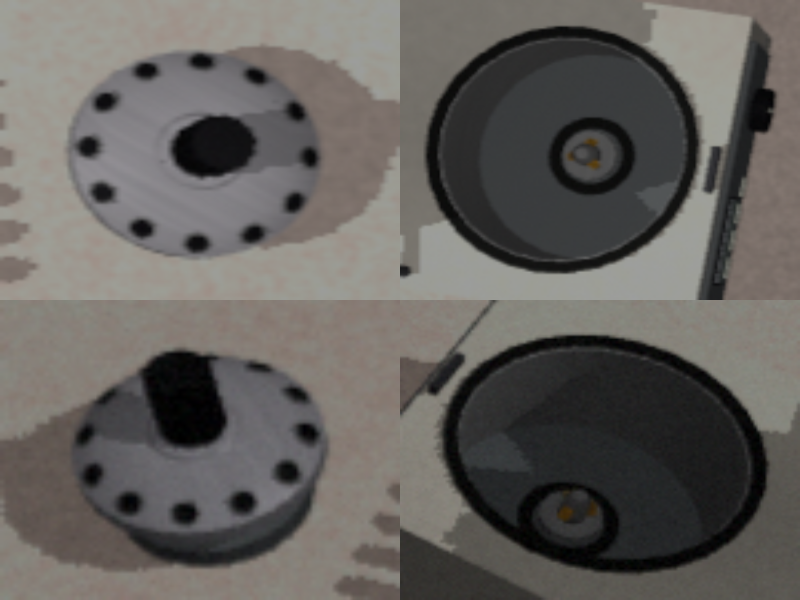

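The top view shows the rotor around (493,281) with its knob at (498,278), and the spindle around (210,303) inside the bowl rim. Next come the triangulations.

```bash
python3 - <<'E'
from h import *
t=cv2.imread('pics/top0.png');s=cv2.imread('pics/scene0.png')
print('knob tri',tri(('top',498.0,278.5),('scene',206.1,154.2)))
print(plane('top',498.03,278.47,.078),plane('scene',206.08,154.23,.078))
# bowl rim: outer contour of black ring
def rim(i,n,x,y,w,h,th=32):
    g=cv2.cvtColor(i,cv2.COLOR_BGR2GRAY)[y:y+h,x:x+w]
    m=(g<th).astype(np.uint8); N,l,st,ce=cv2.connectedComponentsWithStats(m)
    cand=sorted(range(1,N),key=lambda k:-st[k,4])[:4]
    for k in cand:
        c,hh=cv2.findContours((l==k).astype(np.uint8),cv2.RETR_CCOMP,cv2.CHAIN_APPROX_NONE)
        for q in c:
            if len(q)<40: continue
            P=q[:,0]+[x,y]
            print(n,st[k][:4]+[x,y,0,0],st[k,4],'len',len(q))
            for z in(.128,.034,.048):
                W=np.array([plane(n,*p,z)[:2] for p in P])
                A=np.c_[2*W,np.ones(len(W))];r=np.linalg.lstsq(A,(W**2).sum(1),rcond=None)[0]
                R=np.sqrt(r[2]+r[0]**2+r[1]**2);res=np.abs(np.hypot(*(W-r[:2]).T)-R).mean()
                print('  z',z,r[:2].round(4),'R',R.round(4),'res',res.round(4))
rim(t,'top',140,240,115,120);rim(s,'scene',418,170,118,102)
# steel shoulder: brighter blob inside dark ring
for n,i,(x,y,w,h) in(('top',t,(190,280,45,45)),('scene',s,(440,225,50,40))):
    o=cv2.resize(i[y:y+h,x:x+w],None,fx=9,fy=9,interpolation=cv2.INTER_NEAREST);cv2.imwrite(f'pics/sp_{n}.png',cv2.convertScaleAbs(o,alpha=1.6))
E
```

```text
knob tri (array([ 0.52394102, -0.34181245,  0.07962754]), [np.float64(0.0002679396982476298), np.float64(0.0002679396982476158)])
[ 0.52428656 -0.34251439  0.078     ] [ 0.52289015 -0.34255501  0.078     ]
top [150 251 101 102] 1114 len 285
  z 0.128 [0.4859 0.1967] R 0.089 res 0.0005
  z 0.034 [0.4926 0.2191] R 0.0967 res 0.0005
  z 0.048 [0.4916 0.2158] R 0.0955 res 0.0005
top [150 251 101 102] 1114 len 268
  z 0.128 [0.4855 0.1962] R 0.0842 res 0.0005
  z 0.034 [0.4923 0.2185] R 0.0914 res 0.0005
  z 0.048 [0.4913 0.2152] R 0.0903 res 0.0005
top [196 289  32  32] 390 len 90
  z 0.128 [0.4797 0.1765] R 0.0275 res 0.0004
  z 0.034 [0.4859 0.1972] R 0.0299 res 0.0004
  z 0.048 [0.485  0.1941] R 0.0296 res 0.0004
top [196 289  32  32] 390 len 68
  z 0.128 [0.4797 0.1767] R 0.0212 res 0.0005
  z 0.034 [0.4859 0.1974] R 0.023 res 0.0005
  z 0.048 [0.4849 0.1943] R 0.0227 res 0.0005
scene [424 178 105  87] 2667 len 269
  z 0.128 [0.4826 0.1965] R 0.0899 res 0.0005
  z 0.034 [0.4124 0.1991] R 0.1008 res 0.0006
  z 0.048 [0.4228 0.1987] R 0.0992 res 0.0006
scene [424 178 105  87] 2667 len 70Traceback (most recent call last):
  File "<stdin>", line 21, in <module>
  File "<stdin>", line 17, in rim
  File "h.py", line 8, in plane
    c,d=ray(n,u,v,m); return c+d*(z-c[2])/d[2]
        ~~~^^^^^^^^^
  File "h.py", line 4, in ray
    m=m or env.camera_model(n); f=240/np.tan(np.radians(m['fov_y'])/2)
           ~~~~~~~~~~~~~~~~^^^
ValueError: time passes only in moves, steps and waits
```

```bash
python3 - <<'E'
import re
s=open('h.py').read()
import pickle
from bench import env
pickle.dump({n:env.camera_model(n) for n in('top','scene')},open('cam.pkl','wb'))
s=s.replace("from bench import env","from bench import env\nimport pickle\nCM=pickle.load(open('cam.pkl','rb'))").replace("m=m or env.camera_model(n)","m=m or CM[n]")
open('h.py','w').write(s)
E
python3 -m pendant '[[[-25,0,54],0],[[-50,0,109],0],[[-75,0,163],0],[[-100,0,217],0]]' 87
python3 -c "
from bench import env;import numpy as np
o=env.get_obs();print(o['qpos'].round(3) if hasattr(o['qpos'],'round') else o['qpos'])"
```

```text
time_s: 0.65
tcp_pos: [0.3349, -0.4867, 0.2224]
orientation: [[0.222, -0.0, 0.975], [-0.975, -0.0, 0.222], [0.0, -1.0, -0.0]]
ft_force: [1.3, -0.4, -0.6]
opening: 0.0872
[ 1.103  0.204 -0.208  1.6    0.043  1.343 -0.458]
```

```bash

python3 -m pendant '[[[-25,0,54],0],[[-50,0,109],0],[[-75,0,163],0],[[-99,0,218],0],[[-99,0,218],0]]' 87
python3 - <<'E'
from h import *
o=env.get_obs();print(np.round(o['tcp_pos'],4),np.round(o['orientation'],4),np.round(o['qpos'],2),o['ft_force'])
m=env.camera_model('wrist');pickle.dump(m,open('w1.pkl','wb'))
cv2.imwrite('pics/w1.png',env.get_image('wrist')[:,:,::-1])
print(proj('w',[.5236,-.3422,.100],m),proj('w',[.5236,-.3422,.056],m))
E
```

```text
time_s: 1.27
tcp_pos: [0.5289, -0.3367, 0.2221]
orientation: [[0.232, 0.002, 0.973], [-0.973, 0.004, 0.232], [-0.003, -1.0, 0.003]]
ft_force: [-0.1, -1.4, -1.0]
opening: 0.087
[ 0.5289 -0.3367  0.2221] [[ 0.2323  0.002   0.9726]
 [-0.9726  0.0037  0.2323]
 [-0.0031 -1.      0.0028]] [ 0.81  0.29 -0.35  1.5   0.1   1.36 -0.88] [-0.14018069 -1.41768741 -0.98134122]
(np.float64(326.4583048288662), np.float64(238.12870938467162)) (np.float64(325.93080956355567), np.float64(223.74281085980306))
```

View pics/w1.png

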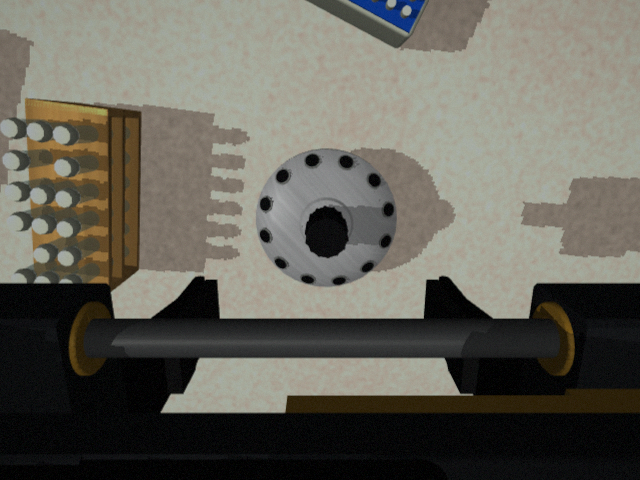

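```bash
python3 - <<'E'
from h import *
m=pickle.load(open('w1.pkl','rb'));i=cv2.imread('pics/w1.png');g=cv2.cvtColor(i,cv2.COLOR_BGR2GRAY)
x,y,w,h=250,145,155,148
N,l,st,ce=cv2.connectedComponentsWithStats((g[y:y+h,x:x+w]<45).astype(np.uint8))
P=[]
for k in range(1,N):
    if st[k,4]>1000: print('knob',ce[k]+[x,y],st[k],plane('w',*(ce[k]+[x,y]),.088,m))
    elif st[k,4]>60: P.append(plane('w',*(ce[k]+[x,y]),.052,m)[:2])
W=np.array(P);A=np.c_[2*W,np.ones(len(W))];r=np.linalg.lstsq(A,(W**2).sum(1),rcond=None)[0]
print('bores',len(W),r[:2],np.sqrt(r[2]+r[0]**2+r[1]**2))
o=env.get_obs();print(np.round(o['tcp_pos'],4),np.round(o['orientation'],4).tolist())
E
```

```text
knob [326.13807286 231.85076381] [  55   61   43   52 1702] [ 0.52502321 -0.34173402  0.088     ]
bores 12 [ 0.52368376 -0.34209336] 0.051967139084326534
[ 0.5262 -0.3402  0.222 ] [[0.2276, -0.0002, 0.9737], [-0.9737, 0.0014, 0.2276], [-0.0014, -1.0, 0.0002]]
```

```bash

python3 -m pendant '[[[-1,40,0],0],[[-1,90,0],0],[[-1,130,0],0],[[-1,152,0],0],[[-1,161,0],0]]' 87
python3 -m pendant '[[[0,0,0],0],[[0,0,0],0]]' 60
python3 -c "
from bench import env
o=env.get_obs();print(o['orientation'],o['tcp_pos'],o['ft_force'])"
```

```text
time_s: 1.95
tcp_pos: [0.5216, -0.3433, 0.0597]
orientation: [[0.22, -0.003, 0.976], [-0.976, 0.001, 0.22], [-0.002, -1.0, -0.003]]
ft_force: [-0.3, 0.3, -0.5]
opening: 0.0869
time_s: 2.2
tcp_pos: [0.5246, -0.3432, 0.063]
orientation: [[0.221, 0.002, 0.975], [-0.975, -0.002, 0.221], [0.002, -1.0, 0.001]]
ft_force: [0.4, -0.7, 0.3]
opening: 0.0744
[[ 0.22134992  0.00178888  0.97519281]
 [-0.97519255 -0.00156696  0.22135274]
 [ 0.00192406 -0.99999717  0.00139766]] [ 0.5245778  -0.34318736  0.06298368] [ 0.42336097 -0.69042288  0.2773416 ]
```

```bash

python3 -m pendant '[[[0,0,0],0],[[0,0,0],0],[[0,0,0],0],[[0,0,0],0],[[0,0,0],0]]' 40 20
python3 - <<'E'
from h import *
o=env.get_obs();print(np.round(o['tcp_pos'],4),np.round(o['ft_force'],2))
m=env.camera_model('wrist')
cv2.imwrite('pics/w2.png',env.get_image('wrist')[:,:,::-1])
c=np.array(o['tcp_pos'])-.019*np.array(o['orientation'])[:,1]; print(c,proj('w',c,m),proj('w',[.5238,-.3422,.1],m))
E
```

```text
time_s: 2.82
tcp_pos: [0.524, -0.3423, 0.0615]
orientation: [[0.222, -0.0, 0.975], [-0.975, -0.0, 0.222], [0.0, -1.0, -0.0]]
ft_force: [0.7, -0.3, -0.0]
opening: 0.0407
[ 0.524  -0.3423  0.0615] [ 0.7  -0.32 -0.04]
[ 0.52398799 -0.34225674  0.08053308] (np.float64(319.38204986418947), np.float64(320.80342844298235)) (np.float64(318.8885551614789), np.float64(348.0914285863277))
```

View pics/w2.png

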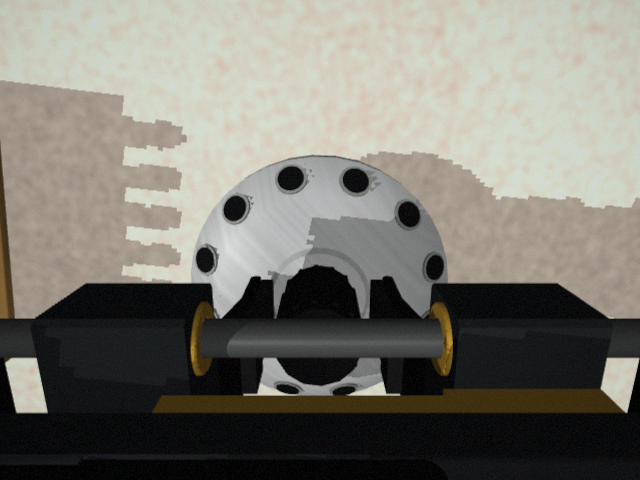

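The wrist view shows the knob centred between the fingers, at about (319,325). Closing the gripper.

```bash

python3 -m pendant '[[[0,0,0],0],[[0,0,0],0],[[0,0,0],0],[[0,0,0],0],[[0,0,0],0]]' 0 55
python3 -m pendant '[[[0,-5,0],0],[[0,-20,0],0],[[0,-50,0],0],[[0,-90,0],0],[[0,-90,0],0]]' 0 55
python3 -m pendant '[[[0,-20,0],0],[[0,-50,0],0],[[0,-75,0],0],[[0,-85,0],0],[[0,-85,0],0]]'
python3 - <<'E'
from h import *
o=env.get_obs();print(np.round(o['tcp_pos'],4),np.round(o['ft_force'],2),np.round(o['wrist_torque'],2),o['opening'])
m=env.camera_model('wrist');pickle.dump(m,open('w3.pkl','wb'))
cv2.imwrite('pics/w3.png',env.get_image('wrist')[:,:,::-1])
E
```

```text
time_s: 3.5
tcp_pos: [0.5239, -0.3419, 0.0615]
orientation: [[0.222, -0.0, 0.975], [-0.975, 0.0, 0.222], [-0.001, -1.0, -0.0]]
ft_force: [-0.2, 2.0, 0.3]
opening: 0.0289
time_s: 4.12
tcp_pos: [0.5266, -0.3439, 0.1564]
orientation: [[0.222, 0.007, 0.975], [-0.975, -0.005, 0.222], [0.007, -1.0, 0.006]]
ft_force: [0.3, -0.0, -4.7]
opening: 0.0291
time_s: 4.75
tcp_pos: [0.5239, -0.3423, 0.2365]
orientation: [[0.222, -0.0, 0.975], [-0.975, -0.0, 0.222], [0.0, -1.0, -0.0]]
ft_force: [-0.5, -0.2, -4.2]
opening: 0.0289
[ 0.5239 -0.3423  0.2365] [-0.48 -0.22 -4.21] [-0.   -0.02  0.  ] 0.02886552147578019
```

View pics/w3.png

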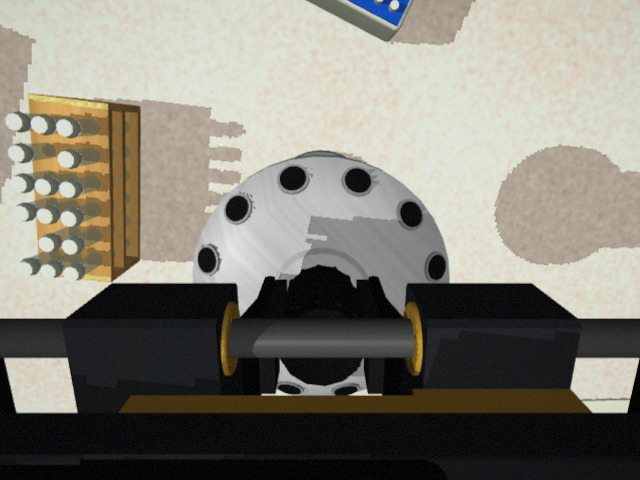

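```bash

python3 -m pendant '[[[-20,0,3],0],[[-70,0,10],0],[[-128,0,20],0],[[-186,0,29],0],[[-244,0,38],0]]'
python3 -m pendant '[[[-58,0,9],0],[[-116,0,18],0],[[-174,0,27],0],[[-222,0,34],0],[[-260,0,40],0]]'
python3 -m pendant '[[[-20,0,2],0],[[-30,0,3],0],[[-30,0,3],0],[[-30,0,3],0]]'
python3 - <<'E'
from h import *
o=env.get_obs();print(np.round(o['tcp_pos'],4),np.round(o['ft_force'],2),np.round(o['qpos'],2),o['opening'])
m=env.camera_model('wrist');pickle.dump(m,open('w4.pkl','wb'))
for n in('wrist','top','scene'): cv2.imwrite(f'pics/{n}4.png',env.get_image(n)[:,:,::-1])
E
```

```text
time_s: 5.42
tcp_pos: [0.5055, -0.0922, 0.2356]
orientation: [[0.223, -0.001, 0.975], [-0.975, 0.0, 0.223], [-0.001, -1.0, -0.001]]
ft_force: [0.0, 0.4, -4.7]
opening: 0.0288
time_s: 6.05
tcp_pos: [0.4856, 0.1701, 0.2357]
orientation: [[0.226, -0.001, 0.974], [-0.974, -0.001, 0.226], [0.0, -1.0, -0.002]]
ft_force: [0.6, 0.5, -4.8]
opening: 0.0287
time_s: 6.55
tcp_pos: [0.4845, 0.195, 0.2362]
orientation: [[0.22, -0.0, 0.975], [-0.975, -0.001, 0.22], [0.001, -1.0, -0.001]]
ft_force: [0.5, -0.7, -3.7]
opening: 0.0286
[0.4845 0.195  0.2362] [ 0.48 -0.7  -3.69] [ 0.31  0.09 -0.79  1.72  0.07  1.36 -1.83] 0.0285592444653219
```

View pics/top4.png

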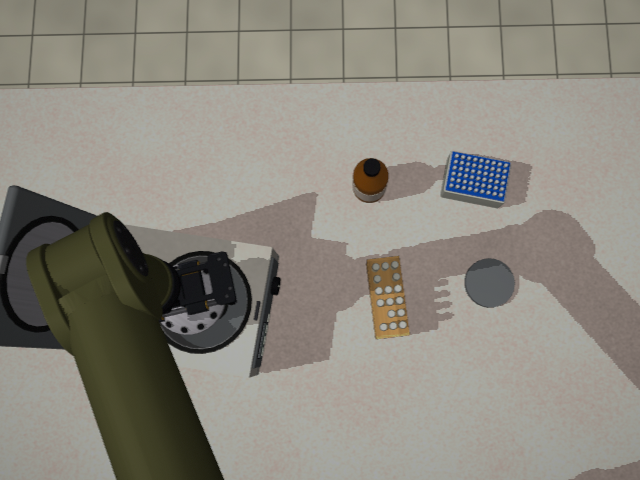

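View pics/scene4.png

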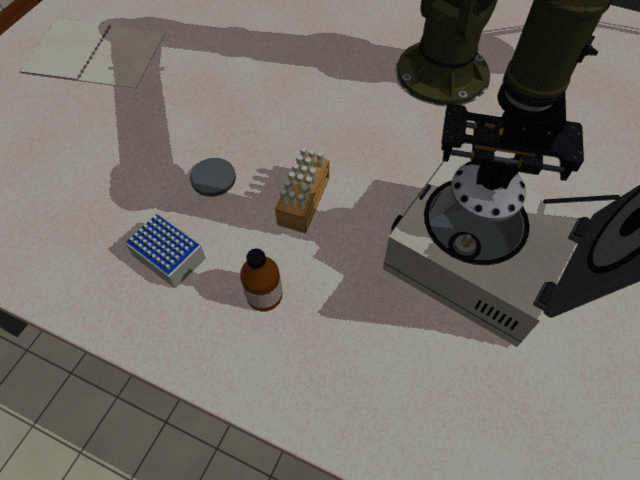

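View pics/wrist4.png

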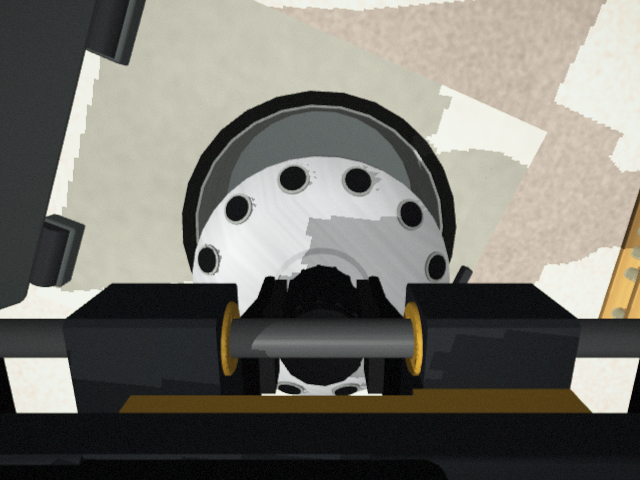

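The rotor is held above the bowl with everything else undisturbed. I'll measure the rotor's offset from the rim in the wrist and scene views.

```bash
python3 - <<'E'
from h import *
def circ(W,R=None):
    A=np.c_[2*W,np.ones(len(W))];r=np.linalg.lstsq(A,(W**2).sum(1),rcond=None)[0]
    return r[:2].round(4),np.sqrt(r[2]+r[0]**2+r[1]**2).round(4)
def bores(i,n,m,box,z,lo,hi,th=60):
    x,y,w,h=box;g=cv2.cvtColor(i,cv2.COLOR_BGR2GRAY)
    N,l,st,ce=cv2.connectedComponentsWithStats((g[y:y+h,x:x+w]<th).astype(np.uint8))
    c=[ce[k]+[x,y] for k in range(1,N) if lo<st[k,4]<hi]
    print(n,'bores',np.round(c,1).tolist())
    print(circ(np.array([plane(n,*p,z,m)[:2] for p in c])))
m4=pickle.load(open('w4.pkl','rb'));i=cv2.imread('pics/wrist4.png')
zr=.2362-.045
bores(i,'w',m4,(190,155,260,122),zr+.038,200,1200)
# same in w3
# rim outer edge along radial scan above row 280
g=cv2.cvtColor(i,cv2.COLOR_BGR2GRAY);P=[];Q=[]
for a in np.radians(np.arange(200,341,3)):
    rr=np.arange(195,100,-.5);
    xs=320+rr*np.cos(a);ys=270+rr*np.sin(a)
    v=cv2.remap(g,xs.astype(np.float32)[None],ys.astype(np.float32)[None],1)[0]
    k=np.where(v<45)[0]
    if len(k) and xs[k[0]]>120 and ys[k[0]]<275: P.append((xs[k[0]],ys[k[0]]))
W=np.array([plane('w',*p,.128,m4)[:2] for p in P])
for _ in range(3):
    c,R=circ(W);e=np.abs(np.hypot(*(W-c).T)-R);W=W[e<max(.0015,2*e.mean())]
print('rim wrist',len(W),c,R,e.max())
s=cv2.imread('pics/scene4.png')
bores(s,'scene',None,(445,160,85,60),zr+.038,8,60)
o=env.get_obs();print(np.round(o['tcp_pos'],4),np.round(o['ft_force'],2))
E
```

```text
w bores [[197.0, 196.3], [420.7, 184.1], [440.6, 194.3], [292.4, 177.8], [357.6, 180.0], [236.5, 208.0], [410.9, 213.8], [206.4, 259.6], [436.7, 266.2], [321.4, 272.0]]
(array([0.5088, 0.1993]), np.float64(0.0422))
rim wrist 47 [0.4838 0.1958] 0.091 0.00045042179651819114
scene bores [[458.9, 172.6], [457.1, 185.2], [522.2, 184.5], [463.8, 198.4], [521.0, 197.5], [477.8, 208.0], [511.4, 207.4], [495.4, 211.4]]
(array([0.4859, 0.1946]), np.float64(0.0517))
[0.4847 0.1953 0.2364] [-0.53  0.15 -4.12]
```

```bash
python3 - <<'E'
from h import *
t=cv2.imread('pics/top0.png');s=cv2.imread('pics/scene0.png')
m4=pickle.load(open('w4.pkl','rb'))
def circ(W):
    A=np.c_[2*W,np.ones(len(W))];r=np.linalg.lstsq(A,(W**2).sum(1),rcond=None)[0]
    return r[:2].round(4),np.sqrt(r[2]+r[0]**2+r[1]**2).round(4)
c=[(292.4,177.8),(357.6,180),(236.5,208),(410.9,213.8),(206.4,259.6),(436.7,266.2)]
print('wrist rotor',circ(np.array([plane('w',*p,.2292,m4)[:2] for p in c])))
for D in([.4845,.1965],[.4858,.197],[.4826,.1965]):
  print(D,[ (n,z,np.round(proj(n,D+[z]),1)) for n in('top','scene') for z in(.048,.072)])
ims=[]
for n,i,(x,y,w,h) in(('top',t,(190,282,40,40)),('scene',s,(446,226,40,40))):
    o=cv2.resize(i[y:y+h,x:x+w],None,fx=10,fy=10,interpolation=cv2.INTER_NEAREST);o=cv2.convertScaleAbs(o,alpha=1.7)
    for D,col in(([.4845,.1965],(0,255,0)),([.4826,.1965],(255,0,255))):
      for R,z in((.0195,.048),(.0085,.060)):
        P=np.array([proj(n,[D[0]+R*np.cos(a),D[1]+R*np.sin(a),z]) for a in np.linspace(0,6.28,40)])
        cv2.polylines(o,[np.int32((P-[x-.5,y-.5])*10)],True,col,1)
    ims.append(o)
cv2.imwrite('pics/sp.png',np.hstack(ims))
E
```

```text
wrist rotor (array([0.4854, 0.1946]), np.float64(0.0513))
[0.4845, 0.1965] [('top', 0.048, array([210.2, 304.7])), ('top', 0.072, array([207.4, 303.9])), ('scene', 0.048, array([465.2, 243.1])), ('scene', 0.072, array([468.2, 236.4]))]
[0.4858, 0.197] [('top', 0.048, array([210. , 304.1])), ('top', 0.072, array([207.2, 303.2])), ('scene', 0.048, array([465.3, 243.8])), ('scene', 0.072, array([468.2, 237.1]))]
[0.4826, 0.1965] [('top', 0.048, array([210.2, 305.7])), ('top', 0.072, array([207.4, 305. ])), ('scene', 0.048, array([465.5, 242.3])), ('scene', 0.072, array([468.5, 235.6]))]
```

View pics/sp.png

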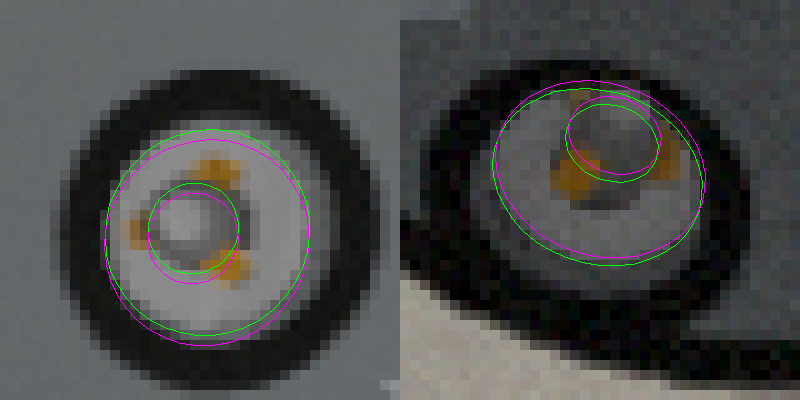

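```bash

python3 -m pendant '[[[-1.5,20,0],0],[[-1.5,60,0],0],[[-1.5,90,0],0],[[-1.5,103,0],0],[[-1.5,107,0],0]]'
python3 -m pendant '[[[0,0,0],0],[[0,0,0],0],[[0,0,0],0]]'
python3 - <<'E'
from h import *
o=env.get_obs();print(np.round(o['tcp_pos'],4),np.round(o['ft_force'],2),np.round(o['wrist_torque'],2))
for n in('scene','top','wrist'): cv2.imwrite(f'pics/{n}5.png',env.get_image(n)[:,:,::-1])
E
```

```text
time_s: 7.32
tcp_pos: [0.4842, 0.1976, 0.1293]
orientation: [[0.221, -0.001, 0.975], [-0.975, 0.0, 0.221], [-0.0, -1.0, -0.001]]
ft_force: [0.1, 0.3, -5.2]
opening: 0.0289
time_s: 7.7
tcp_pos: [0.4847, 0.198, 0.1303]
orientation: [[0.222, 0.001, 0.975], [-0.975, 0.0, 0.222], [0.0, -1.0, 0.001]]
ft_force: [-0.5, -0.2, -4.7]
opening: 0.0291
[0.4847 0.198  0.1303] [-0.45 -0.18 -4.69] [-0.01  0.06  0.02]
```

View pics/wrist5.png

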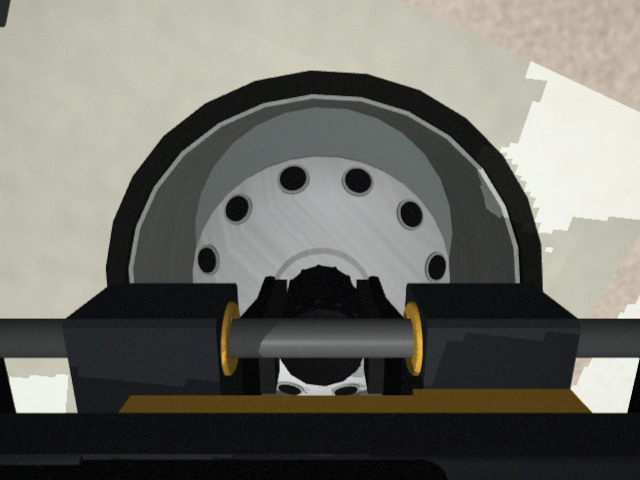

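View pics/scene5.png

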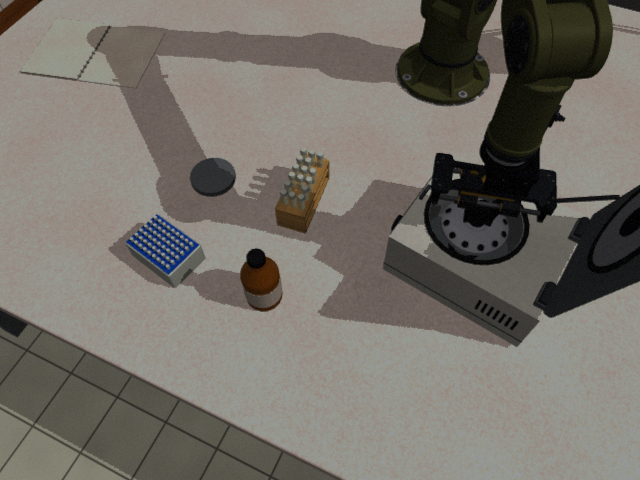

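```bash

python3 -m pendant '[[[1,3,0],0],[[1,6,0],0],[[1,9,0],0],[[1,12,0],0],[[1,12,0],0]]'
python3 -m pendant '[[[0,2,0],0],[[0,4,0],0],[[0,4,0],0]]'
python3 -m pendant '[[[0,2,0],0],[[0,4,0],0],[[0,4,0],0]]'
```

```text
time_s: 8.48
tcp_pos: [0.4841, 0.1968, 0.1172]
orientation: [[0.222, -0.001, 0.975], [-0.975, -0.0, 0.222], [0.0, -1.0, -0.001]]
ft_force: [0.1, -0.4, -4.2]
opening: 0.029
time_s: 8.85
tcp_pos: [0.4842, 0.1968, 0.1133]
orientation: [[0.222, -0.0, 0.975], [-0.975, -0.0, 0.222], [0.0, -1.0, -0.0]]
ft_force: [-0.4, 0.3, -3.7]
opening: 0.029
time_s: 9.22
tcp_pos: [0.4843, 0.1968, 0.1093]
orientation: [[0.222, -0.0, 0.975], [-0.975, -0.0, 0.222], [0.0, -1.0, -0.0]]
ft_force: [0.2, -0.4, -4.4]
opening: 0.029
```

```bash

for i in 1 2 3; do python3 -m pendant '[[[0,0.5,0],0],[[0,1,0],0],[[0,1,0],0]]' | grep -E "time|tcp|ft"; done
```

```text
time_s: 9.6
tcp_pos: [0.4845, 0.1968, 0.1086]
ft_force: [-0.3, 0.5, -4.2]
time_s: 9.98
tcp_pos: [0.4846, 0.1967, 0.1077]
ft_force: [1.4, 0.0, -2.3]
time_s: 10.35
tcp_pos: [0.4847, 0.1968, 0.1069]
ft_force: [-0.7, -2.5, 0.0]
```

```bash

for i in 1 2 3; do python3 -m pendant '[[[0,0.5,0],0],[[0,1,0],0],[[0,1,0],0]]' | grep -E "time|tcp|ft"; done
```

```text
time_s: 10.72
tcp_pos: [0.4846, 0.1971, 0.1058]
ft_force: [0.5, -1.0, 4.8]
time_s: 11.1
tcp_pos: [0.4845, 0.1971, 0.1046]
ft_force: [-0.2, -0.7, 4.3]
time_s: 11.48
tcp_pos: [0.4845, 0.197, 0.1036]
ft_force: [0.2, -0.2, 4.3]
```

```bash

for i in 1 2 3 4 5; do python3 -m pendant '[[[0,0.5,0],0],[[0,1,0],0],[[0,1,0],0]]' | grep -E "time|tcp|ft|open"; done
```

```text
time_s: 11.85
tcp_pos: [0.4845, 0.197, 0.1027]
ft_force: [1.3, -0.9, 5.3]
opening: 0.0287
time_s: 12.22
tcp_pos: [0.4846, 0.197, 0.1018]
ft_force: [-0.5, -1.6, 6.0]
opening: 0.0292
time_s: 12.6
tcp_pos: [0.4846, 0.197, 0.1009]
ft_force: [0.3, -1.0, 5.9]
opening: 0.0295
time_s: 12.98
tcp_pos: [0.4839, 0.1967, 0.0987]
ft_force: [1.7, -0.1, -3.0]
opening: 0.0286
time_s: 13.35
tcp_pos: [0.4841, 0.1968, 0.0984]
ft_force: [0.7, -0.8, -1.8]
opening: 0.0289
```

```bash

for i in 1 2 3; do python3 -m pendant '[[[0,0.5,0],0],[[0,1,0],0],[[0,1,0],0]]' | grep -E "time|tcp|ft|open"; done
```

```text
time_s: 13.72
tcp_pos: [0.4836, 0.1968, 0.0965]
ft_force: [1.8, 1.2, -8.2]
opening: 0.029
time_s: 14.1
tcp_pos: [0.4838, 0.1968, 0.0962]
ft_force: [-0.4, 0.6, -7.8]
opening: 0.0289
time_s: 14.48
tcp_pos: [0.4845, 0.197, 0.0958]
ft_force: [0.4, -0.5, -4.6]
opening: 0.0291
```

```bash

for i in 1 2 3; do python3 -m pendant '[[[0,0.5,0],0],[[0,0.5,0],0]]' | grep -E "time|tcp|ft|open"; done
```

```text
time_s: 14.72
tcp_pos: [0.4846, 0.197, 0.0953]
ft_force: [0.0, -0.5, -3.6]
opening: 0.0289
time_s: 14.98
tcp_pos: [0.4846, 0.1971, 0.095]
ft_force: [-1.4, -0.6, 1.0]
opening: 0.0291
time_s: 15.22
tcp_pos: [0.4846, 0.1971, 0.0947]
ft_force: [-2.0, 0.1, 5.2]
opening: 0.0287
```

```bash

for i in 1; do python3 -m pendant '[[[0,0.5,0],0],[[0,0.5,0],0],[[0,0.5,0],0]]' | grep -E "time|tcp|ft|open"; done
for i in 1 2 3; do python3 -m pendant '[[[0,-0.5,0],0],[[0,-0.5,0],0]]' | grep -E "time|tcp|ft|open"; done
```

```text
time_s: 15.6
tcp_pos: [0.4847, 0.1972, 0.0946]
ft_force: [-2.9, -0.7, 7.1]
opening: 0.0289
time_s: 15.85
tcp_pos: [0.4847, 0.1971, 0.0946]
ft_force: [-2.5, -0.5, 5.7]
opening: 0.029
time_s: 16.1
tcp_pos: [0.4847, 0.1971, 0.0948]
ft_force: [-1.0, -0.4, 4.3]
opening: 0.029
time_s: 16.35
tcp_pos: [0.4846, 0.1971, 0.0949]
ft_force: [-0.6, 0.9, 2.2]
opening: 0.0291
```

```bash

for i in 1 2 3 4; do python3 -m pendant '[[[0,-0.25,0],0],[[0,-0.5,0],0],[[0,-0.5,0],0]]' | grep -E "time|tcp|ft|open"; done
```

```text
time_s: 16.73
tcp_pos: [0.4844, 0.197, 0.0953]
ft_force: [1.8, 1.6, -1.4]
opening: 0.0288
time_s: 17.1
tcp_pos: [0.4838, 0.1964, 0.0955]
ft_force: [0.6, -1.0, -5.2]
opening: 0.0287
time_s: 17.48
tcp_pos: [0.4839, 0.1965, 0.0961]
ft_force: [0.5, 0.5, -5.5]
opening: 0.0287
time_s: 17.85
tcp_pos: [0.4839, 0.1966, 0.0965]
ft_force: [-0.5, -0.9, -9.6]
opening: 0.0293
```

```bash

for i in 1 2; do python3 -m pendant '[[[0,-0.25,0],0],[[0,-0.5,0],0],[[0,-0.5,0],0]]' | grep -E "time|tcp|ft|open"; done
```

```text
time_s: 18.23
tcp_pos: [0.4839, 0.1965, 0.0969]
ft_force: [-0.4, -1.1, -13.8]
opening: 0.0292
time_s: 18.6
tcp_pos: [0.4839, 0.1965, 0.0974]
ft_force: [1.7, -0.0, -17.7]
opening: 0.0288
```

```bash

python3 -m pendant '[[[0,-0.25,0],0],[[0,-0.25,0],0]]' | grep -E "time|tcp|ft|open"; 
for i in 1 2; do python3 -m pendant '[[[0,0,0],0]]' | grep -E "time|tcp|ft|open";done
```

```text
time_s: 18.85
tcp_pos: [0.4839, 0.1965, 0.0976]
ft_force: [1.0, -0.9, -21.7]
opening: 0.029
time_s: 18.98
tcp_pos: [0.4839, 0.1965, 0.0977]
ft_force: [1.5, -0.6, -20.9]
opening: 0.029
time_s: 19.1
tcp_pos: [0.4838, 0.1966, 0.0978]
ft_force: [0.6, -1.5, -23.0]
opening: 0.0288
```

```bash

python3 -m pendant '[[[0,0.25,0],0]]' | grep -E "time|tcp|ft|open"; 
for i in 1 2; do python3 -m pendant '[[[0,0,0],0]]' | grep -E "time|tcp|ft|open";done
```

```text
time_s: 19.23
tcp_pos: [0.4839, 0.1966, 0.0977]
ft_force: [-0.3, -1.6, -21.6]
opening: 0.0288
time_s: 19.35
tcp_pos: [0.4839, 0.1966, 0.0977]
ft_force: [0.8, -0.7, -22.2]
opening: 0.0292
time_s: 19.48
tcp_pos: [0.484, 0.1967, 0.0978]
ft_force: [-0.3, -1.6, -22.3]
opening: 0.0286
```

```bash

python3 -m pendant '[[[0,0.3,0],0]]' | grep -E "time|tcp|ft|open"; 
for i in 1 2; do python3 -m pendant '[[[0,0,0],0]]' | grep -E "time|tcp|ft|open";done
```

```text
time_s: 19.6
tcp_pos: [0.484, 0.1967, 0.0976]
ft_force: [-0.7, -1.6, -21.0]
opening: 0.0293
time_s: 19.73
tcp_pos: [0.4841, 0.1967, 0.0977]
ft_force: [-1.8, -1.7, -21.0]
opening: 0.0292
time_s: 19.85
tcp_pos: [0.4841, 0.1967, 0.0977]
ft_force: [-0.9, -1.5, -21.2]
opening: 0.029
```

```bash

python3 -m pendant '[[[0,0.25,0],0]]' | grep -E "time|tcp|ft|open"; 
for i in 1 2 3; do python3 -m pendant '[[[0,0,0],0]]' | grep -E "time|tcp|ft|open";done
```

```text
time_s: 19.98
tcp_pos: [0.4841, 0.1967, 0.0975]
ft_force: [-1.4, -2.5, -18.8]
opening: 0.029
time_s: 20.1
tcp_pos: [0.4842, 0.1968, 0.0975]
ft_force: [-0.9, -2.7, -18.6]
opening: 0.0292
time_s: 20.23
tcp_pos: [0.4842, 0.1968, 0.0975]
ft_force: [-1.5, -2.8, -18.7]
opening: 0.0294
time_s: 20.35
tcp_pos: [0.4843, 0.1969, 0.0975]
ft_force: [-2.5, -3.3, -19.3]
opening: 0.0289
```

```bash

python3 -m pendant '[[[0,-0.1,0],0]]' | grep -E "time|tcp|ft|open"; 
for i in 1 2 3 4 5 ; do python3 -m pendant '[[[0,0,0],0],[[0,0,0],0]]' | grep -E "time|tcp|ft";done
```

```text
time_s: 20.48
tcp_pos: [0.4842, 0.1969, 0.0975]
ft_force: [-2.3, -2.6, -19.6]
opening: 0.0291
time_s: 20.72
tcp_pos: [0.4843, 0.1969, 0.0975]
ft_force: [-1.7, -2.0, -19.7]
time_s: 20.98
tcp_pos: [0.4842, 0.1969, 0.0975]
ft_force: [-1.7, -2.2, -18.9]
time_s: 21.22
tcp_pos: [0.4843, 0.1969, 0.0975]
ft_force: [-3.1, -2.6, -20.7]
time_s: 21.48
tcp_pos: [0.4843, 0.1969, 0.0975]
ft_force: [-2.0, -2.0, -20.0]
time_s: 21.72
tcp_pos: [0.4843, 0.1969, 0.0975]
ft_force: [-2.3, -2.4, -19.8]
```

```bash

python3 -m pendant '[[[0,0.5,0],0],[[0,1,0],0],[[0,1.4,0],0],[[0,1.4,0],0]]' | grep -E "time|tcp|ft|open"; 
for i in 1 2; do python3 -m pendant '[[[0,0.25,0],0],[[0,0.5,0],0],[[0,0.5,0],0]]' | grep -E "time|tcp|ft";done
```

```text
time_s: 22.22
tcp_pos: [0.4854, 0.1976, 0.097]
ft_force: [-2.2, -0.0, -13.6]
opening: 0.0291
time_s: 22.6
tcp_pos: [0.4853, 0.1975, 0.0965]
ft_force: [-0.6, -0.4, -8.8]
time_s: 22.98
tcp_pos: [0.4852, 0.1974, 0.0959]
ft_force: [-0.3, -0.1, -4.8]
```

```bash

for i in 1 2; do python3 -m pendant '[[[0,0.25,0],0],[[0,0.5,0],0],[[0,0.5,0],0]]' | grep -E "time|tcp|ft";done
```

```text
time_s: 23.35
tcp_pos: [0.485, 0.1972, 0.0953]
ft_force: [0.5, 1.1, -2.8]
time_s: 23.72
tcp_pos: [0.485, 0.1972, 0.0949]
ft_force: [0.7, 0.8, 3.0]
```

```bash

python3 -m pendant '[[[0,0,0],0],[[0,0,0],0],[[0,0,0],0],[[0,0,0],0],[[0,0,0],0]]' 60 20
python3 -m pendant '[[[0,-5,0],0],[[0,-20,0],0],[[0,-50,0],0],[[0,-90,0],0],[[0,-120,0],0]]' 60
python3 - <<'E'
from h import *
m=env.camera_model('wrist');pickle.dump(m,open('w6.pkl','wb'))
for n in('wrist','scene'): cv2.imwrite(f'pics/{n}6.png',env.get_image(n)[:,:,::-1])
E
```

```text
time_s: 24.35
tcp_pos: [0.4843, 0.1969, 0.0941]
orientation: [[0.222, -0.0, 0.975], [-0.975, -0.0, 0.222], [0.0, -1.0, -0.0]]
ft_force: [0.2, 0.2, -0.2]
opening: 0.0591
time_s: 24.98
tcp_pos: [0.4849, 0.1974, 0.2171]
orientation: [[0.222, 0.003, 0.975], [-0.975, 0.0, 0.222], [0.0, -1.0, 0.003]]
ft_force: [1.3, -0.1, -0.3]
opening: 0.06
```

View pics/wrist6.png

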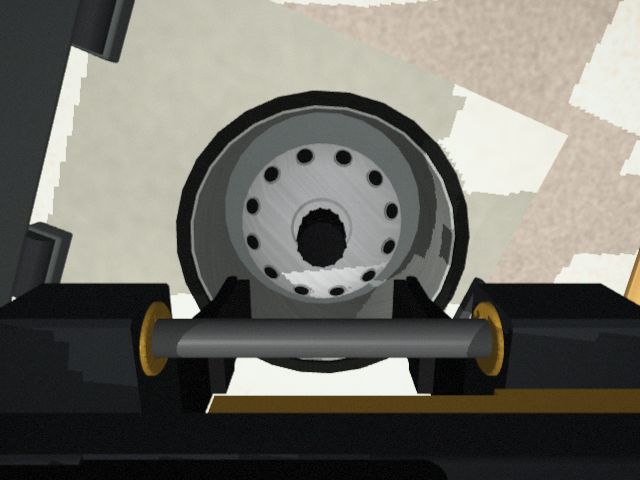

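View pics/scene6.png

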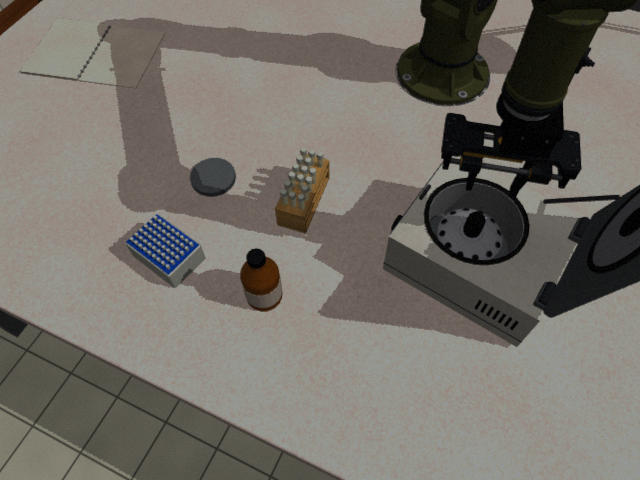

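Let go, and the rotor stays seated in the bowl, with its knob at about (321,238). I'll check its height from the bore circle.

```bash
python3 - <<'E'
from h import *
m=pickle.load(open('w6.pkl','rb'));g=cv2.imread('pics/wrist6.png',0)
x,y,w,h=240,140,165,162
N,l,st,ce=cv2.connectedComponentsWithStats((g[y:y+h,x:x+w]<50).astype(np.uint8))
c=[ce[k]+[x,y] for k in range(1,N) if 60<st[k,4]<400]
for z in(.086,.098):
    W=np.array([plane('w',*p,z,m)[:2] for p in c]);A=np.c_[2*W,np.ones(len(W))];r=np.linalg.lstsq(A,(W**2).sum(1),rcond=None)[0]
    print(len(c),z,r[:2],np.sqrt(r[2]+r[0]**2+r[1]**2))
s=cv2.imread('pics/scene6.png',0);x,y,w,h=440,205,70,57
N,l,st,ce=cv2.connectedComponentsWithStats((s[y:y+h,x:x+w]<40).astype(np.uint8))
for k in range(1,N):
    if 150<st[k,4]<600: q=ce[k]+[x,y];print(q,st[k],plane('scene',*q,.112),plane('scene',*q,.124))
o=env.get_obs();print(o['time_s'],np.round(o['tcp_pos'],4))
E
python3 -m pendant '[[[0,-30,0],0],[[0,-50,0],0],[[0,-50,0],0],[[0,-50,0],0]]' 60
```

```text
14 0.086 [0.47847455 0.19492094] 0.05570732805206722
14 0.098 [0.48160571 0.19565004] 0.05343241791741101
25.075 [0.4865 0.1982 0.2189]
time_s: 25.58
tcp_pos: [0.4838, 0.1967, 0.2631]
orientation: [[0.222, -0.001, 0.975], [-0.975, -0.001, 0.222], [0.0, -1.0, -0.002]]
ft_force: [-0.1, -0.5, -0.2]
opening: 0.0595
```

```bash
python3 - <<'E'
from h import *
m=env.camera_model('wrist')
im=env.get_image('wrist')[:,:,::-1].copy();cv2.imwrite('pics/w7.png',im);sc=env.get_image('scene')[:,:,::-1].copy();cv2.imwrite('pics/s7.png',sc)
g=cv2.cvtColor(im,cv2.COLOR_BGR2GRAY);x,y,w,h=230,120,180,175
N,l,st,ce=cv2.connectedComponentsWithStats((g[y:y+h,x:x+w]<50).astype(np.uint8))
c=np.array([ce[k]+[x,y] for k in range(1,N) if 50<st[k,4]<400 and .7<st[k,2]/st[k,3]<1.5])
print(c.round(0).tolist())
for z in(.086,.098):
    W=np.array([plane('w',*p,z,m)[:2] for p in c])
    for _ in range(4):
        A=np.c_[2*W,np.ones(len(W))];r=np.linalg.lstsq(A,(W**2).sum(1),rcond=None)[0];R=np.sqrt(r[2]+r[0]**2+r[1]**2)
        e=abs(np.hypot(*(W-r[:2]).T)-R);W=W[e<max(.002,1.5*e.mean())]
    print(z,len(W),r[:2].round(4),R.round(4),e.max())
g=cv2.cvtColor(sc,cv2.COLOR_BGR2GRAY);x,y,w,h=462,203,28,38
N,l,st,ce=cv2.connectedComponentsWithStats((g[y:y+h,x:x+w]<32).astype(np.uint8));k=1+np.argmax(st[1:,4]);q=ce[k]+[x,y]
print(q,st[k],'home exp',proj('scene',[.4848,.1966,.112]),'unlocked',proj('scene',[.4848,.1966,.123]))
E
```

```text
[[242.0, 131.0], [398.0, 129.0], [306.0, 149.0], [339.0, 150.0], [277.0, 165.0], [367.0, 168.0], [260.0, 193.0], [260.0, 224.0], [379.0, 229.0], [276.0, 252.0], [362.0, 254.0], [239.0, 286.0], [402.0, 287.0]]
0.086 13 [0.4788 0.1936] 0.0688 0.026936911693494173
0.098 13 [0.4815 0.1943] 0.0663 0.02598490572939656
[474.04235294 224.07529412] [  2   7  21  28 425] home exp (np.float64(473.3547953386228), np.float64(224.72834407394058)) unlocked (np.float64(474.84370583184466), np.float64(221.32170409289427))
```

View pics/w7.png

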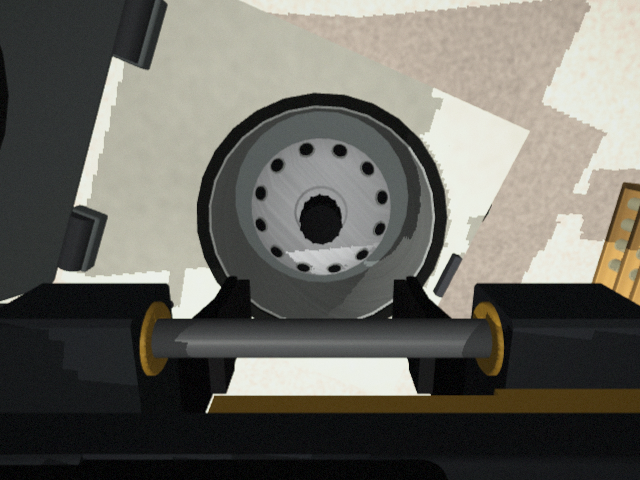

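```bash
python3 -c "
from bench import env
o=env.get_obs();print(o['time_s'],o['ft_force'])
print(env.finish_job())"
```

```text
25.675 [ 0.0186721   0.22917448 -0.44505019]
the job is handed in; nothing more can be done
None
```

The rotor is locked on the drive spindle, the pull test held, and I handed the job in at 25.7 s with the gripper open and clear above the rotor.

- **Pressing home:** I took the rotor by its knob from the stand, carried it over the rack and lowered it onto the spindle. The highest downward hand force I read was about 7 N, plus the rotor's weight of roughly 4.3 N. The force peaked, dropped to a downward tug as the pawls snapped, then showed a firm seat at home height.
- **Pull test:** I first let the pull creep up to a reading of 23.0 N (about 18.7 N over the rotor's weight), so I eased it back. It then held about 1.25 s at roughly 14.6–16.4 N over weight. Readings come only at the end of each move, and the weight itself is my estimate. The rotor did not come off and the height stayed constant, so the grip was not slipping.
- **Release check:** I set the rotor back to rest on the shoulder before letting go. In the scene camera the knob sat at row 224.1, where home predicts 224.7 and unlocked 221.3. The rack, bottle and tip box look unmoved in the pictures.
- **Checks that failed or disagreed:**
    - The wrist-camera height check from the bore circle failed, because stray dark blobs spoiled the fit. The final height rests on the force record and the scene view.
    - The first spindle estimates from the different cameras disagreed by about 3 mm. That was inside the lead-in, and the rotor went on without side load.

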